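Put the paint bottles' caps back on their own bottles

ROBOT

A 7-joint arm with a two-finger parallel gripper is mounted at the origin on the work surface. World frame = base frame: x ahead of the robot, y to its left, z up, the work surface at z = 0. Lengths are in m, angles in rad, forces in N, time in s.
With the tool pointing down it reaches from about 0.4 to 0.875 m from the base axis. Payload 19.3 kg.
Tool frame: the origin (TCP) lies at the very end of the fingers, on their centre line; the grasp point (between the pads) lies 19 mm behind it; z points along the fingers, y is the line along which they close (so a half turn about z gives the same grasp; the last joint's range is limited). The gripper opens to 85 mm and grips with 20 to 120 N. Pads are 22 mm wide; open, the fingers measure 114 mm over their backs; the gripper's body (76 mm by 85 mm) begins 54 mm behind the grasp point. The pads swing forward as they close: fully open they stand 13 mm farther back than shut.
Start: joints at [1.117, 0.521, -0.036, 1.599, 0.021, 1.021, -0.113], TCP at [0.234, -0.58, 0.21] pointing down, gripper open.
Joint ranges: [-2.91, 2.91], [-0.3, 2.13], [-1.5, 1.42], [0.17, 2.43], [-1.26, 4.41], [0.16, 1.93], [-2.52, 2.52]. Speed limits (rad/s): [1.89, 1.89, 2.39, 2.39, 3.01, 3.01, 3.01].

INTERFACE

Orientations are given as [roll, pitch, yaw] about the fixed x, y, z axes, in that order (R = Rz(yaw) Ry(pitch) Rx(roll)).
In Python, from workcell import bot gives the robot as it stands.
- The arm moves only by the shell command python3 -m crank 'ROWS' [FORCE]. ROWS is a JSON object of lists of equal length, an entry for each row: "travel": the shift along the world's x, y, z in cm, a list of three; "turn": the turn, a rotation vector about the world's x, y, z in degrees, a list of three; "gripper": the closure, from 0 (fully open) to 1 (shut). A call has exactly 5 rows; each row is the pose to reach, as a shift and turn from the pose commanded when the call began; what a row does not reach only later rows make up. A row lasts 1/10 s, in which the tool goes at most 50 mm and 8.59 degrees, less where a joint would pass 70% of its speed; a pose out of reach is approached as far as the arm can. A call with a gripper value outside its range is refused whole. The fingers move at their own pace and stop on an object; FORCE is the grip in N (left out, the last holds). Time passes only in rows, so rows that repeat a pose let the fingers close, or fill a call up. It gives the time, the measured TCP pose, the force, the opening and the grip force at its end, in the units of the state.
- bot.observe(): the state, without advancing time (a new reading comes with each control period).
- bot.grab_frame(name): name is "side" or "top"; returns a dict with "pixels" (400x640x3 uint8, red, green, blue), "fx", "fy", "cx", "cy" (pixels), "extrinsics" (4x4, takes a point from world to camera coordinates). Camera axes: x right, y down, z forward; pixel columns grow to the right and rows downward; lengths in m; the calibration is good to about 2 mm. A picture is of the moment at which its call begins. There is no depth.
- bot.job_done(): hands the job in; it is judged then, once.
The state is a dict: "clock": time; "qpos": joint angles; "qd": joint speeds; "joint_efforts": joint torques, N m; "position": TCP position; "tool_rot": TCP orientation; "force": force on the tool from outside, world axes, zero at the start; "moment": the same for the moment, N m; "grip_width": finger opening in m; "finger_force": force on a finger pad.
Only numpy, scipy, OpenCV 4.12 (cv2) and the standard library are available. Lean on these libraries where they do the work, as an engineer would, in place of code of your own. Each camera call takes 0.05 s, during which the arm holds its last target. There are 200 camera calls.

TASK

The caps of the three squeeze bottles of flower paint have been perched loosely on the nozzles after use, and at least two of them are on the wrong bottles. Put every cap on the bottle of its own colour and push it fully home, so that its rim meets the white collar and it holds by itself; park a cap on the cork coaster when you need a free spot. Leave the bottles standing where they are and do not disturb the white glue bottle.

Things in the scene. Friction and masses are not known exactly. Their poses are not given: they have to be found in the camera images.
- cap_red: Red push-on cap: ribbed upright cylinder, 30 mm outside diameter, 54 mm tall, 20 g; bore 23 mm wide and 48 mm deep, open downwards. Origin: centre of the open rim at its bottom; +z points up to the flat closed top. Starts perched upright on a nozzle, rim about 10 mm above that bottle's collar, and lifts off without effort.
- cap_blue: Blue push-on cap: ribbed upright cylinder, 30 mm outside diameter, 54 mm tall, 20 g; bore 23 mm wide and 48 mm deep, open downwards. Origin: centre of the open rim at its bottom; +z points up to the flat closed top. Starts perched upright on a nozzle, rim about 10 mm above that bottle's collar, and lifts off without effort.
- cap_yellow: Yellow push-on cap: ribbed upright cylinder, 30 mm outside diameter, 54 mm tall, 20 g; bore 23 mm wide and 48 mm deep, open downwards. Origin: centre of the open rim at its bottom; +z points up to the flat closed top. Starts perched upright on a nozzle, rim about 10 mm above that bottle's collar, and lifts off without effort.
- bottle_red: Red squeeze bottle, loose, about 0.35 kg. Origin: centre of underside, z up. Body 62 mm wide, red shoulder (a ring round the cap from above) to z 118 mm, white collar 33 mm wide to 134, tapered nozzle to 176 (tip 8 mm wide). A cap set over it perches with its rim at z 142-146; pushed down 10 mm more, against up to 4-8 N, rim meets collar: fully home (rim 134, top 188), held by friction.
- bottle_blue: Blue squeeze bottle, loose, about 0.35 kg. Origin: centre of underside, z up. Body 62 mm wide, blue shoulder (a ring round the cap from above) to z 118 mm, white collar 33 mm wide to 134, tapered nozzle to 176 (tip 8 mm wide). A cap set over it perches with its rim at z 142-146; pushed down 10 mm more, against up to 4-8 N, rim meets collar: fully home (rim 134, top 188), held by friction.
- bottle_yellow: Yellow squeeze bottle, loose, about 0.35 kg. Origin: centre of underside, z up. Body 62 mm wide, yellow shoulder (a ring round the cap from above) to z 118 mm, white collar 33 mm wide to 134, tapered nozzle to 176 (tip 8 mm wide). A cap set over it perches with its rim at z 142-146; pushed down 10 mm more, against up to 4-8 N, rim meets collar: fully home (rim 134, top 188), held by friction.
- coaster: Round cork coaster, 90 mm in diameter and 4 mm thick, fixed on the table, empty: a free spot on which a cap can be stood, rim down. Origin: centre of its underside.
- glue_bottle: Bystander, loose: white glue bottle with a grey-green label and a black pointed tip, 52 mm in diameter, 148 mm tall. Origin: centre of its underside, z up. Must not be disturbed.
Things that resemble listed ones, but are neither listed nor needed, are in the scene too. Of the things that look like the cap_yellow, the larger one is meant. There is more than one size of the bottle_yellow; the job needs the larger.

How it is judged:
At the end, for the whole second after the job is handed in: Each cap stands upright on the bottle of its own colour with its rim within 3.5 mm of the collar, centred within 6 mm and in line with the bottle within 0.12 rad; the bottles stand upright, within 30 mm of where they started, and everything is released and at rest (z of cap_red in the frame of bottle_red between 0.128 and 0.1375 m and horizontal distance between cap_red and bottle_red below 0.006 m and angle between the z axis of cap_red and the z axis of bottle_red, either way round below 0.12 rad and angle between each of bottle_red, bottle_blue, bottle_yellow's own z axis and vertical below 0.1 rad and distance of each of bottle_red, bottle_blue, bottle_yellow from where it was at the start of the episode below 0.03 m and linear speed of each of cap_red, bottle_red, cap_blue, bottle_blue, cap_yellow, bottle_yellow below 0.02 m/s and z of cap_blue in the frame of bottle_blue between 0.128 and 0.1375 m and horizontal distance between cap_blue and bottle_blue below 0.006 m and angle between the z axis of cap_blue and the z axis of bottle_blue, either way round below 0.12 rad and z of cap_yellow in the frame of bottle_yellow between 0.128 and 0.1375 m and horizontal distance between cap_yellow and bottle_yellow below 0.006 m and angle between the z axis of cap_yellow and the z axis of bottle_yellow, either way round below 0.12 rad); the robot touches nothing.
It fails at once if the glue bottle is shoved by more than 25 mm or tipped over (distance of glue_bottle from where it was at the start of the episode above 0.025 m or angle between glue_bottle's own z axis and vertical above 0.35 rad).
It fails at once if a paint bottle is knocked over (angle between any of bottle_red, bottle_blue, bottle_yellow's own z axis and vertical above 0.6 rad).
It also fails if it takes over 96 s, if anything falls off the work surface, if the arm or the gripper's body presses on something with over 40 N, if the wrist force passes 120 N, or if a joint passes its speed limit or range.

## Working session

There is one attempt and no reset: what is moved stays moved. The work goes in short steps, Python scripts to look and compute and a shell command to move; the robot and the scene stay as the last step left them, time stands still between calls to the robot, and variables do not carry over. Pictures are saved under pics/ and viewed, at most 14 in all, crops included, and the job is handed in when it is done.

```bash
mkdir -p pics; ls; cat > h.py <<'E'
import numpy as np,cv2
from workcell import bot
def shot(n,save=None):
    f=bot.grab_frame(n)
    if save: cv2.imwrite('pics/'+save+'.png',f['pixels'][:,:,::-1])
    return f
def ray(f,u,v):
    E=np.array(f['extrinsics']);R,t=E[:3,:3],E[:3,3]
    return -R.T@t, R.T@np.array([(u-f['cx'])/f['fx'],(v-f['cy'])/f['fy'],1])
def plane(f,u,v,z):
    o,d=ray(f,u,v);return o+d*(z-o[2])/d[2]
def proj(f,p):
    E=np.array(f['extrinsics']);c=E[:3,:3]@np.array(p)+E[:3,3]
    return f['fx']*c[0]/c[2]+f['cx'],f['fy']*c[1]/c[2]+f['cy']
E
python3 - <<'E'
from h import *
for n in('top','side'):
    f=shot(n,n+'0');print(n,f['fx'],f['cx'],f['cy'],ray(f,320,200))
s=bot.observe();print(s)
E
```

```text
pics
top 378.3160042320334 314.8115777749506 199.56109820798278 (array([0.52605084, 0.01850669, 0.99404179]), array([ 0.08192941, -0.0279661 , -0.99634076]))
side 484.2286039813966 314.56361796041006 203.9023713369298 (array([ 0.35362801, -0.76014082,  0.66136092]), array([ 0.27637344,  0.78951735, -0.54815242]))
{'clock': 0.1, 'qpos': array([ 1.11676774,  0.521969  , -0.0363513 ,  1.59994032,  0.02123271,
        1.02110458, -0.11280745]), 'qd': array([-0.00095782, -0.00147798, -0.00081109, -0.00074027, -0.00092877,
        0.00131411,  0.0011744 ]), 'joint_efforts': array([ 4.37049457e-03, -9.28495145e+01,  1.98428974e+00, -3.70529723e+01,
        1.82075438e-02,  5.32400198e-03,  2.31723163e-05]), 'position': array([ 0.23389609, -0.57923561,  0.20917777]), 'tool_rot': array([-3.14056121e+00,  8.83175754e-05,  3.83847813e-01]), 'force': array([0.01313418, 0.33701479, 0.51184573]), 'moment': array([0.04624085, 0.03822023, 0.00882097]), 'finger_force': 0.0, 'grip_width': 0.0856471747683246}
```

View pics/top0.png

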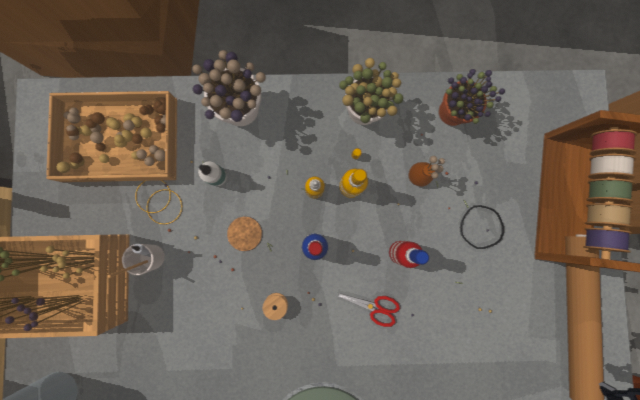

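View pics/side0.png

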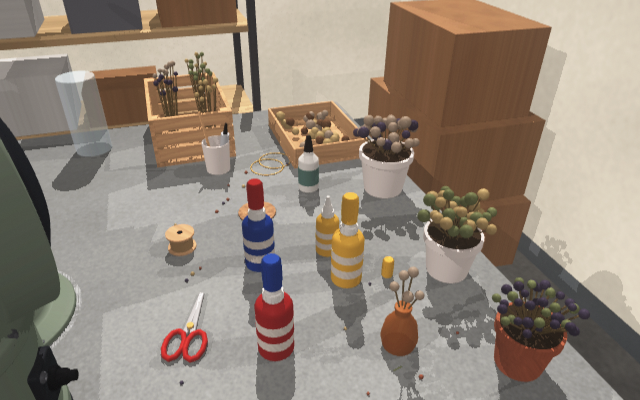

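The top view (up = +x, right = −y) shows the blue bottle at (315,246) wearing the red cap and the red bottle at (407,254) wearing the blue cap. The coaster is at (245,233) and the glue bottle at (209,173).

Yellow candidates: the large bottle (354,183) with a large cap on it, and the small bottle (315,187) with a small cap lying at (357,153). The large pair fits, since the larger of each is meant. I'll measure and confirm in a crop.

```bash
cat >> h.py <<'E'
HUE={'red':[(0,8),(172,180)],'blue':[(105,130)],'yellow':[(18,30)]}
def mask(f,c,box,smin=140,vmin=50):
    h=cv2.cvtColor(f['pixels'],cv2.COLOR_RGB2HSV);m=np.zeros(h.shape[:2],np.uint8)
    for a,b in HUE[c]: m|=cv2.inRange(h,(a,smin,vmin),(b,255,255))
    o=np.zeros_like(m);x0,y0,x1,y1=box;o[y0:y1,x0:x1]=m[y0:y1,x0:x1]
    n,l,st,_=cv2.connectedComponentsWithStats(o)
    k=1+np.argmax(st[1:,4]);return (l==k).astype(np.uint8)
def pts(m):
    c=cv2.findContours(m,cv2.RETR_EXTERNAL,cv2.CHAIN_APPROX_NONE)[0]
    return max(c,key=len)[:,0,:].astype(float)
def captop(f,m,z):  # outer edge of top face, radially from camera foot
    P=np.array([plane(f,u,v,z)[:2] for u,v in pts(m)]);o=ray(f,0,0)[0][:2]
    r=P.mean(0)-o;r/=np.linalg.norm(r);t=np.array([-r[1],r[0]])
    a=(P-o)@r;b=(P-o)@t
    return o+r*(a.max()+.0008-.015)+t*(b.max()+b.min())/2, b.max()-b.min()
E
python3 - <<'E'
from h import *
T=shot('top');S=shot('side')
print('nadir',proj(T,list(ray(T,0,0)[0][:2])+[0]))
tb={'red':(304,236,330,258),'blue':(408,245,432,268),'yellow':(340,165,372,200)}
sb={'red':(245,176,268,214),'blue':(260,250,285,292),'yellow':(338,190,362,228)}
for c in tb:
    m=mask(T,c,tb[c]);ms=mask(S,c,sb[c])
    ys,xs=np.nonzero(m);yy,xx=np.nonzero(ms)
    p,w=captop(T,m,.198);print(c,'top',xs.min(),xs.max(),ys.min(),ys.max(),p,w,'side',xx.min(),xx.max(),yy.min(),yy.max(),'pred side top/rim',np.round(proj(S,[*p,.198]),1),np.round(proj(S,[*p,.144]),1))
for n,u,v,z in[('coaster',245,233.5,.004),('smallyel',315,183,.12),('glue',204,168,.148),('smallcap',357,153,.02)]:
    print(n,plane(T,u,v,z))
A=cv2.resize(T['pixels'][135:275,290:440],(600,560),interpolation=cv2.INTER_CUBIC)
B=cv2.resize(S['pixels'][165:305,220:400],None,fx=3,fy=3,interpolation=cv2.INTER_CUBIC)
cv2.imwrite('pics/cropT.png',A[:,:,::-1]);cv2.imwrite('pics/cropS.png',B[:,:,::-1])
E
```

```text
nadir (np.float64(310.0841402567211), np.float64(231.33455423775823))
red top 309 321 242 254 [0.49212268 0.00953102] 0.025810433974059993 side 247 263 179 209 pred side top/rim [253.9 179.8] [255.6 204. ]
blue top 411 427 251 263 [ 0.46752863 -0.21170188] 0.02531651411266992 side 260 281 250 290 pred side top/rim [269.6 255.2] [271.2 282.2]
yellow top 341 367 169 194 [ 0.64205728 -0.08879726] 0.05303808851925986 side 342 358 193 224 pred side top/rim [348.4 193.7] [347.1 218.4]
coaster [0.52423481 0.18784147 0.004     ]
smallyel [0.63785994 0.00467417 0.12      ]
glue [0.67349805 0.25428319 0.148     ]
smallcap [ 0.72735024 -0.10848228  0.02      ]
```

View pics/cropT.png

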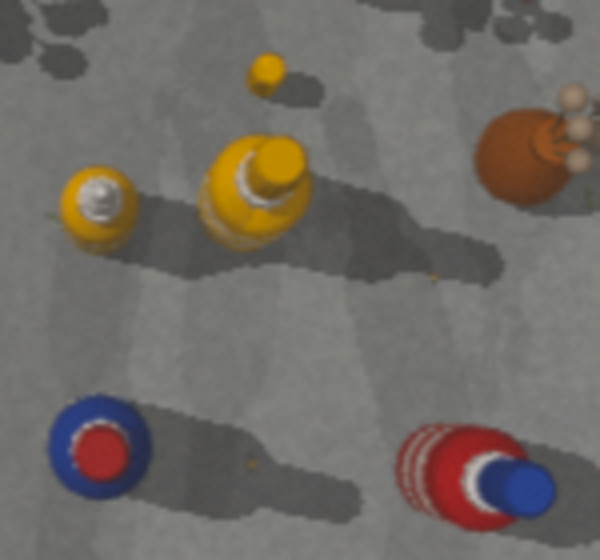

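View pics/cropS.png

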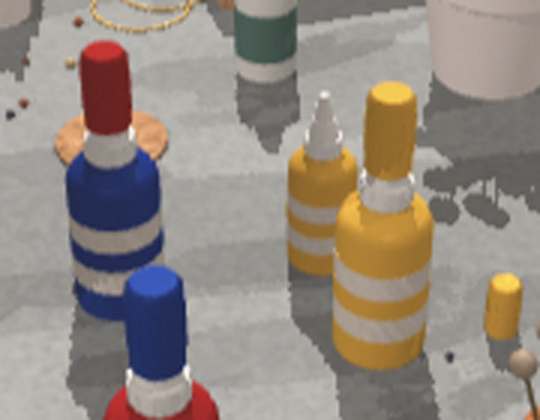

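The crop confirms it: the large yellow bottle carries the large yellow cap at (359,176), while the small bottle at (315,185) is bare and the small cap at (357,153) stands loose. So the yellow cap only needs pushing home. I'll refine by triangulating the cap-top centres from both views.

```bash
python3 - <<'E'
from h import *
T=shot('top');S=shot('side')
C={'red':((101,453),(105,52)),'blue':((529,488),(155,283)),'yellow':((278,165),(391,95))}
for c,(a,b) in C.items():
    ut=((a[0]+.5)/4-.5+290,(a[1]+.5)/4-.5+135);us=((b[0]+.5)/3-.5+220,(b[1]+.5)/3-.5+165)
    o1,d1=ray(T,*ut);o2,d2=ray(S,*us)
    A=np.c_[d1,-d2];s=np.linalg.lstsq(A,o2-o1,rcond=None)[0]
    p,q=o1+s[0]*d1,o2+s[1]*d2
    print(c,'tri',(p+q)/2,'gap',np.linalg.norm(p-q),'plane',plane(T,*ut,.198))
E
```

```text
red tri [0.49219716 0.00898019 0.19355457] gap 0.0020274374277417196 plane [0.49139694 0.00923636 0.198     ]
blue tri [ 0.46837579 -0.2156416   0.19361519] gap 0.0012580260006876034 plane [ 0.46808034 -0.21422642  0.198     ]
yellow tri [ 0.64350284 -0.08947923  0.19228581] gap 0.0030907233192843404 plane [ 0.64118191 -0.08823304  0.198     ]
```

```bash
python3 -m crank '{"travel":[[0,2,4],[2,5,8],[4,10,9],[6,15,9],[8,19,9]],"turn":[[0,0,4],[0,0,9],[0,0,14],[0,0,19],[0,0,23]],"gripper":[0,0,0,0,0]}' 40
python3 -m crank '{"travel":[[2,4,0],[4,8,0],[6,12,0],[8,16,0],[9,20,0]],"turn":[[0,0,4],[0,0,9],[0,0,14],[0,0,19],[0,0,23]],"gripper":[0,0,0,0,0]}'
python3 -m crank '{"travel":[[2,4,0],[4,8,0],[6,12,0],[8,16,0],[9,20,0]],"turn":[[0,0,4],[0,0,9],[0,0,14],[0,0,19],[0,0,22]],"gripper":[0,0,0,0,0]}'
```

```text
clock: 0.8
position: [0.3116, -0.3934, 0.3003]
tool_rot: [3.14, 0.0, 0.788]
force: [1.7, -0.6, -0.3]
grip_width: 0.0853
finger_force: 0.0
clock: 1.3
position: [0.4024, -0.1932, 0.2998]
tool_rot: [3.141, -0.0, 1.191]
force: [0.9, -0.4, -0.7]
grip_width: 0.0849
finger_force: 0.0
clock: 1.8
position: [0.4923, 0.0066, 0.2997]
tool_rot: [3.141, -0.0, 1.574]
force: [0.6, -0.1, 0.0]
grip_width: 0.0853
finger_force: 0.0
```

```bash
python3 -m crank '{"travel":[[0,0.2,-3],[0,0.2,-6],[0,0.2,-9],[0,0.2,-12],[0,0.2,-14]],"turn":[[0,0,0],[0,0,0],[0,0,0],[0,0,0],[0,0,0]],"gripper":[0,0,0,0,0]}'
python3 -m crank '{"travel":[[0,0,0],[0,0,0],[0,0,0],[0,0,0],[0,0,0]],"turn":[[0,0,0],[0,0,0],[0,0,0],[0,0,0],[0,0,0]],"gripper":[0.3,0.5,0.6,0.7,0.8]}' 30
python3 -m crank '{"travel":[[0,0,0],[0,0,0],[0,0,0],[0,0,0],[0,0,0]],"turn":[[0,0,0],[0,0,0],[0,0,0],[0,0,0],[0,0,0]],"gripper":[0.8,0.8,0.8,0.8,0.8]}' 
python3 - <<'E'
from h import *
T=shot('top','t1');S=shot('side','s1')
cv2.imwrite('pics/s1c.png',cv2.resize(S['pixels'][90:290,160:380],None,fx=2.7,fy=2.7)[:,:,::-1])
E
```

```text
clock: 2.3
position: [0.4906, 0.0068, 0.1579]
tool_rot: [-3.14, -0.0, 1.571]
force: [0.6, -0.8, 0.0]
grip_width: 0.085
finger_force: 0.0
clock: 2.8
position: [0.4918, 0.0068, 0.1604]
tool_rot: [3.14, 0.0, 1.57]
force: [0.3, -0.7, 0.8]
grip_width: 0.0292
finger_force: 29.5
clock: 3.3
position: [0.4914, 0.0069, 0.1597]
tool_rot: [3.142, -0.0, 1.571]
force: [0.4, -0.8, 1.6]
grip_width: 0.0292
finger_force: 29.6
```

View pics/s1c.png

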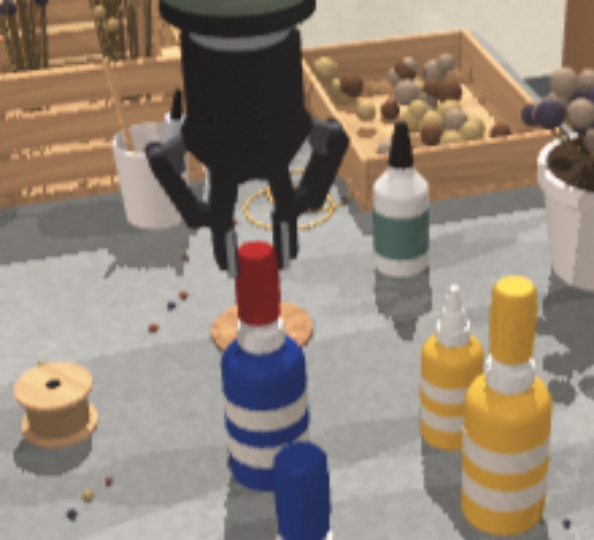

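Grip holds (29 mm opening, 30 N), with the fingers on the upper part of the red cap. Next I lift it and carry it to the coaster (0.524, 0.188).

```bash
python3 -m crank '{"travel":[[0,0,1],[0,0,2.5],[0,0,4],[0,0,6],[0,0,8]],"turn":[[0,0,0],[0,0,0],[0,0,0],[0,0,0],[0,0,0]],"gripper":[0.8,0.8,0.8,0.8,0.8]}'
python3 -m crank '{"travel":[[1,4,0],[2,8,0],[3,12,0],[3.2,16,0],[3.2,18,0]],"turn":[[0,0,0],[0,0,0],[0,0,0],[0,0,0],[0,0,0]],"gripper":[0.8,0.8,0.8,0.8,0.8]}'
python3 -m crank '{"travel":[[0,0,-4],[0,0,-8],[0,0,-12],[0,0,-14],[0,0,-15.5]],"turn":[[0,0,0],[0,0,0],[0,0,0],[0,0,0],[0,0,0]],"gripper":[0.8,0.8,0.8,0.8,0.8]}'
python3 - <<'E'
from h import *
T=shot('top','t2');S=shot('side','s2')
A=cv2.resize(S['pixels'][120:280,170:340],(600,565));cv2.imwrite('pics/s2c.png',A[:,:,::-1])
E
```

```text
clock: 3.9
position: [0.4909, 0.007, 0.2409]
tool_rot: [-3.141, -0.0, 1.571]
force: [0.0, -1.1, 0.6]
grip_width: 0.0291
finger_force: 29.8
clock: 4.4
position: [0.5227, 0.1905, 0.2402]
tool_rot: [-3.141, -0.001, 1.574]
force: [0.5, -0.3, -0.9]
grip_width: 0.0291
finger_force: 29.8
clock: 4.9
position: [0.5228, 0.1866, 0.0835]
tool_rot: [-3.14, 0.001, 1.571]
force: [1.2, 0.6, 0.7]
grip_width: 0.0293
finger_force: 29.8
```

View pics/s2c.png

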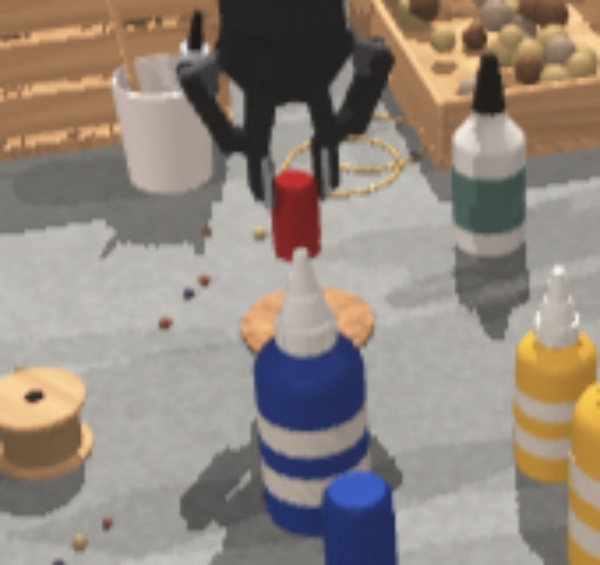

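The red cap hangs upright in the fingers over the coaster. I'll work out its rim height from its lower edge.

```bash
python3 - <<'E'
from h import *
S=shot('side')
for v in(258,172):
    o,d=ray(S,(297+.5)/3.53-.5+170,(v+.5)/3.53-.5+120)
    y=.188-.015 if v==258 else .188+.015
    print(o+d*(y-o[1])/d[1])
E
python3 -m crank '{"travel":[[0,0,-1],[0,0,-2],[0,0,-3],[0,0,-4],[0,0,-4.2]],"turn":[[0,0,0],[0,0,0],[0,0,0],[0,0,0],[0,0,0]],"gripper":[0.8,0.8,0.8,0.8,0.8]}'
```

```text
[0.51914585 0.173      0.06558647]
[0.52867552 0.203      0.11179317]
clock: 5.55
position: [0.5227, 0.1866, 0.0413]
tool_rot: [-3.14, 0.001, 1.571]
force: [-0.5, 1.0, -0.6]
grip_width: 0.0289
finger_force: 29.8
```

```bash
python3 -m crank '{"travel":[[0,0,-0.5],[0,0,-1],[0,0,-1.4],[0,0,-1.6],[0,0,-1.8]],"turn":[[0,0,0],[0,0,0],[0,0,0],[0,0,0],[0,0,0]],"gripper":[0.8,0.8,0.8,0.8,0.8]}'
python3 -m crank '{"travel":[[0,0,-0.1],[0,0,-0.1],[0,0,-0.2],[0,0,-0.2],[0,0,-0.2]],"turn":[[0,0,0],[0,0,0],[0,0,0],[0,0,0],[0,0,0]],"gripper":[0.8,0.8,0.8,0.8,0.8]}'
```

```text
clock: 6.05
position: [0.5233, 0.1869, 0.0245]
tool_rot: [-3.142, 0.0, 1.571]
force: [-0.1, 0.7, -0.9]
grip_width: 0.0291
finger_force: 29.8
clock: 6.55
position: [0.5233, 0.1869, 0.0227]
tool_rot: [3.142, -0.0, 1.571]
force: [-0.1, 0.3, -0.9]
grip_width: 0.0292
finger_force: 29.8
```

```bash
python3 -m crank '{"travel":[[0,0,-0.1],[0,0,-0.1],[0,0,-0.2],[0,0,-0.2],[0,0,-0.2]],"turn":[[0,0,0],[0,0,0],[0,0,0],[0,0,0],[0,0,0]],"gripper":[0.8,0.8,0.8,0.8,0.8]}'
python3 -m crank '{"travel":[[0,0,-0.1],[0,0,-0.1],[0,0,-0.2],[0,0,-0.2],[0,0,-0.2]],"turn":[[0,0,0],[0,0,0],[0,0,0],[0,0,0],[0,0,0]],"gripper":[0.8,0.8,0.8,0.8,0.8]}'
```

```text
clock: 7.05
position: [0.5236, 0.1873, 0.0221]
tool_rot: [3.14, -0.0, 1.571]
force: [-9.1, -3.2, 31.7]
grip_width: 0.029
finger_force: 32.6
clock: 7.55
position: [0.5237, 0.1874, 0.0203]
tool_rot: [3.14, -0.0, 1.571]
force: [-9.5, -2.7, 35.1]
grip_width: 0.0289
finger_force: 35.5
```

```bash
python3 -m crank '{"travel":[[0,0,0],[0,0,0],[0,0,0],[0,0,0],[0,0,0]],"turn":[[0,0,0],[0,0,0],[0,0,0],[0,0,0],[0,0,0]],"gripper":[0.5,0.3,0.1,0,0]}'
python3 -m crank '{"travel":[[0,0,4],[0,0,8],[0,0,13],[0,0,18],[0,0,23]],"turn":[[0,0,0],[0,0,0],[0,0,0],[0,0,0],[0,0,0]],"gripper":[0,0,0,0,0]}'
python3 -m crank '{"travel":[[-1,-4,1],[-2,-8,2],[-2.5,-12,3],[-3,-16,4],[-3,-20,4]],"turn":[[0,0,0],[0,0,0],[0,0,0],[0,0,0],[0,0,0]],"gripper":[0,0,0,0,0]}'
python3 -m crank '{"travel":[[-1,-4,0],[-2,-8,0],[-2.5,-12,0],[-2.5,-16,0],[-2.5,-20.1,0]],"turn":[[0,0,0],[0,0,0],[0,0,0],[0,0,0],[0,0,0]],"gripper":[0,0,0,0,0]}'
python3 - <<'E'
from h import *
T=shot('top');S=shot('side')
m=mask(S,'red',(230,170,275,232));ys,xs=np.nonzero(m);print(xs.min(),xs.max(),ys.min(),ys.max(),[np.round(proj(S,[.5236,.187,z]),1) for z in(.004,.058)])
A=cv2.resize(T['pixels'][170:290,190:340],(600,480));cv2.imwrite('pics/t3c.png',A[:,:,::-1])
E
```

```text
clock: 8.05
position: [0.5233, 0.1869, 0.0185]
tool_rot: [-3.141, 0.0, 1.571]
force: [-0.5, -0.5, 0.2]
grip_width: 0.0856
finger_force: 0.0
clock: 8.55
position: [0.5229, 0.1868, 0.2507]
tool_rot: [-3.141, -0.0, 1.571]
force: [0.9, -0.8, -0.1]
grip_width: 0.0855
finger_force: 0.0
clock: 9.05
position: [0.4931, -0.0146, 0.29]
tool_rot: [3.14, 0.001, 1.571]
force: [1.1, 0.4, -0.4]
grip_width: 0.0854
finger_force: 0.0
clock: 9.55
position: [0.4679, -0.2157, 0.2889]
tool_rot: [3.141, 0.0, 1.571]
force: [1.3, 1.2, -0.9]
grip_width: 0.0859
finger_force: 0.0
249 252 191 204 [array([256. , 211.2]), array([254.6, 192.1])]
```

View pics/t3c.png

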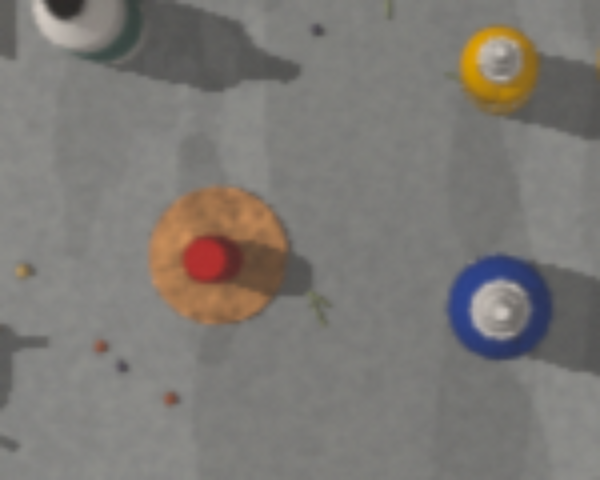

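The red cap stands on the coaster, top at about (241.6,234.6); the bare blue nozzle tip is at about (315,248).

```bash
python3 - <<'E'
from h import *
T=shot('top')
print('cap',plane(T,241.6,234.6,.058),'nozzle',plane(T,315.1,247.9,.176))
E
python3 -m crank '{"travel":[[0,0.1,-3],[0,0.1,-6],[0,0.1,-9],[0,0.1,-11.5],[0,0.1,-12.9]],"turn":[[0,0,0],[0,0,0],[0,0,0],[0,0,0],[0,0,0]],"gripper":[0,0,0,0,0]}'
python3 -m crank '{"travel":[[0,0,0],[0,0,0],[0,0,0],[0,0,0],[0,0,0]],"turn":[[0,0,0],[0,0,0],[0,0,0],[0,0,0],[0,0,0]],"gripper":[0.3,0.5,0.6,0.7,0.8]}' 40
python3 -m crank '{"travel":[[0,0,1],[0,0,2],[0,0,4],[0,0,7],[0,0,10]],"turn":[[0,0,0],[0,0,0],[0,0,0],[0,0,0],[0,0,0]],"gripper":[0.8,0.8,0.8,0.8,0.8]}'
```

```text
cap [0.52182805 0.1869612  0.058     ] nozzle [0.49037485 0.00849834 0.176     ]
clock: 10.2
position: [0.4677, -0.2118, 0.1579]
tool_rot: [-3.14, -0.001, 1.572]
force: [0.1, -0.7, 0.6]
grip_width: 0.0853
finger_force: 0.0
clock: 10.7
position: [0.4686, -0.2132, 0.1603]
tool_rot: [3.141, 0.0, 1.57]
force: [-0.5, 0.2, 1.5]
grip_width: 0.0286
finger_force: 39.3
clock: 11.2
position: [0.4682, -0.2129, 0.2616]
tool_rot: [3.141, -0.0, 1.571]
force: [-0.3, -0.6, -0.2]
grip_width: 0.0284
finger_force: 39.5
```

```bash
python3 -m crank '{"travel":[[0.5,4.5,0],[1,9,0],[1.5,13.5,0],[2,18,0],[2.3,22,0]],"turn":[[0,0,0],[0,0,0],[0,0,0],[0,0,0],[0,0,0]],"gripper":[0.8,0.8,0.8,0.8,0.8]}'
python3 -m crank '{"travel":[[0,0,-1],[0,0,-2],[0,0,-3],[0,0,-3.8],[0,0,-3.8]],"turn":[[0,0,0],[0,0,0],[0,0,0],[0,0,0],[0,0,0]],"gripper":[0.8,0.8,0.8,0.8,0.8]}'
python3 - <<'E'
from h import *
S=shot('side')
A=cv2.resize(S['pixels'][140:240,190:320],(780,600),interpolation=cv2.INTER_CUBIC);cv2.imwrite('pics/s4c.png',A[:,:,::-1])
x,y=.4905,.0075
for z in(.2035,.176,.134,.2575): print(z,(np.array(proj(S,[x,y,z]))-[190,140])*6)
E
```

```text
clock: 11.7
position: [0.4914, 0.0091, 0.2609]
tool_rot: [3.14, 0.0, 1.571]
force: [0.8, -0.5, -0.8]
grip_width: 0.0284
finger_force: 39.5
clock: 12.2
position: [0.4908, 0.006, 0.2206]
tool_rot: [-3.14, 0.0, 1.569]
force: [0.0, -0.9, -0.8]
grip_width: 0.0288
finger_force: 39.5
0.2035 [378.31096031 227.65174478]
0.176 [383.93289519 303.21723427]
0.134 [392.16469817 413.86245456]
0.2575 [366.69485642  71.51749624]
```

View pics/s4c.png

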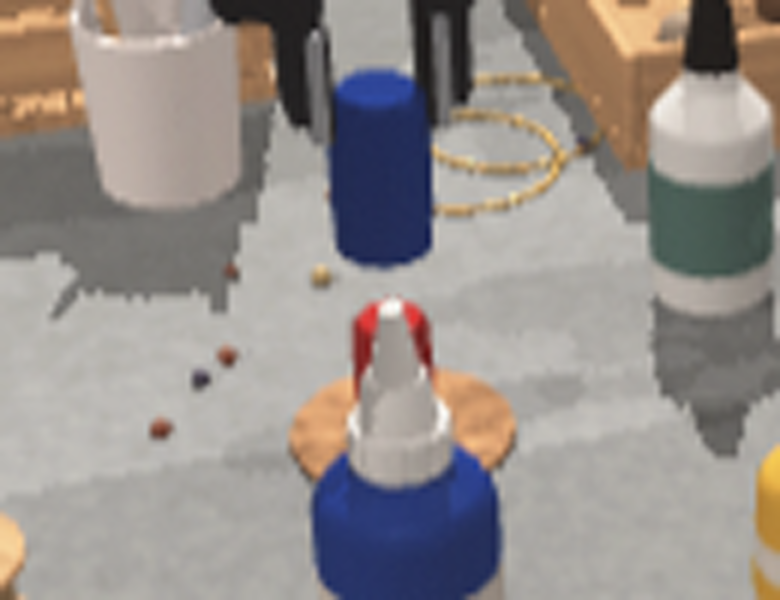

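The cap hangs over the blue nozzle tip at crop (392,302) with its rim centre at about (382,250), so it sits roughly 2 mm to the left. That is inside the 7 mm lead-in; I'll nudge and lower.

```bash
python3 -m crank '{"travel":[[0.15,0.15,-0.5],[0.15,0.15,-1.5],[0.15,0.15,-2.5],[0.15,0.15,-3.2],[0.15,0.15,-3.6]],"turn":[[0,0,0],[0,0,0],[0,0,0],[0,0,0],[0,0,0]],"gripper":[0.8,0.8,0.8,0.8,0.8]}'
python3 -m crank '{"travel":[[0,0,-0.5],[0,0,-1],[0,0,-1.5],[0,0,-1.9],[0,0,-2.2]],"turn":[[0,0,0],[0,0,0],[0,0,0],[0,0,0],[0,0,0]],"gripper":[0.8,0.8,0.8,0.8,0.8]}'
```

```text
clock: 12.75
position: [0.4925, 0.0084, 0.1847]
tool_rot: [-3.141, -0.0, 1.571]
force: [-0.4, -0.1, 0.2]
grip_width: 0.0288
finger_force: 39.5
clock: 13.25
position: [0.4928, 0.0085, 0.1633]
tool_rot: [-3.141, -0.0, 1.571]
force: [-0.4, 0.8, 0.2]
grip_width: 0.0288
finger_force: 39.6
```

```bash
python3 -m crank '{"travel":[[0,0,-0.2],[0,0,-0.3],[0,0,-0.5],[0,0,-0.6],[0,0,-0.8]],"turn":[[0,0,0],[0,0,0],[0,0,0],[0,0,0],[0,0,0]],"gripper":[0.8,0.8,0.8,0.8,0.8]}' 60
python3 -m crank '{"travel":[[0,0,-0.1],[0,0,-0.2],[0,0,-0.3],[0,0,-0.4],[0,0,-0.4]],"turn":[[0,0,0],[0,0,0],[0,0,0],[0,0,0],[0,0,0]],"gripper":[0.8,0.8,0.8,0.8,0.8]}'
```

```text
clock: 13.75
position: [0.493, 0.0085, 0.1558]
tool_rot: [3.141, -0.0, 1.571]
force: [-0.6, 1.9, 5.2]
grip_width: 0.028
finger_force: 59.5
clock: 14.25
position: [0.4936, 0.0088, 0.1524]
tool_rot: [3.14, -0.0, 1.571]
force: [-2.8, 2.6, 16.5]
grip_width: 0.0277
finger_force: 60.6
```

```bash
python3 -m crank '{"travel":[[0,0,-0.1],[0,0,-0.1],[0,0,-0.1],[0,0,-0.1],[0,0,-0.1]],"turn":[[0,0,0],[0,0,0],[0,0,0],[0,0,0],[0,0,0]],"gripper":[0.8,0.8,0.8,0.8,0.8]}'
python3 -m crank '{"travel":[[0,0,0],[0,0,0],[0,0,0],[0,0,0],[0,0,0]],"turn":[[0,0,0],[0,0,0],[0,0,0],[0,0,0],[0,0,0]],"gripper":[0.5,0.3,0.1,0,0]}'
python3 -m crank '{"travel":[[0,0,2],[0,0,4],[0,0,6],[0,0,8],[0,0,10]],"turn":[[0,0,0],[0,0,0],[0,0,0],[0,0,0],[0,0,0]],"gripper":[0,0,0,0,0]}'
python3 -m crank '{"travel":[[0,4,0],[1,8,0],[2,12,0],[3,16,0],[3,17.9,0]],"turn":[[0,0,0],[0,0,0],[0,0,0],[0,0,0],[0,0,0]],"gripper":[0,0,0,0,0]}'
python3 - <<'E'
from h import *
S=shot('side');T=shot('top')
A=np.hstack([cv2.resize(S['pixels'][150:290,220:310],(386,600)),cv2.resize(T['pixels'][220:280,300:440],(414,177)) if 0 else cv2.resize(T['pixels'][215:275,380:440],(414,414)).repeat(1,0)[:414] if 0 else cv2.resize(T['pixels'][220:310,300:362],(413,600))])
cv2.imwrite('pics/c5.png',A[:,:,::-1])
A=cv2.resize(T['pixels'][225:285,380:440],(480,480));cv2.imwrite('pics/c6.png',A[:,:,::-1])
E
```

```text
clock: 14.75
position: [0.4941, 0.0089, 0.1523]
tool_rot: [3.138, -0.0, 1.571]
force: [-5.5, 2.2, 32.3]
grip_width: 0.0283
finger_force: 62.3
clock: 15.25
position: [0.4927, 0.0083, 0.1505]
tool_rot: [-3.141, 0.0, 1.571]
force: [0.5, 0.2, -0.5]
grip_width: 0.0853
finger_force: 0.0
clock: 15.75
position: [0.4927, 0.0084, 0.2514]
tool_rot: [-3.141, -0.0, 1.571]
force: [-0.0, -0.8, 0.3]
grip_width: 0.0856
finger_force: 0.0
clock: 16.25
position: [0.523, 0.191, 0.2504]
tool_rot: [-3.141, -0.001, 1.573]
force: [0.5, -1.1, -0.2]
grip_width: 0.0854
finger_force: 0.0
```

View pics/c5.png

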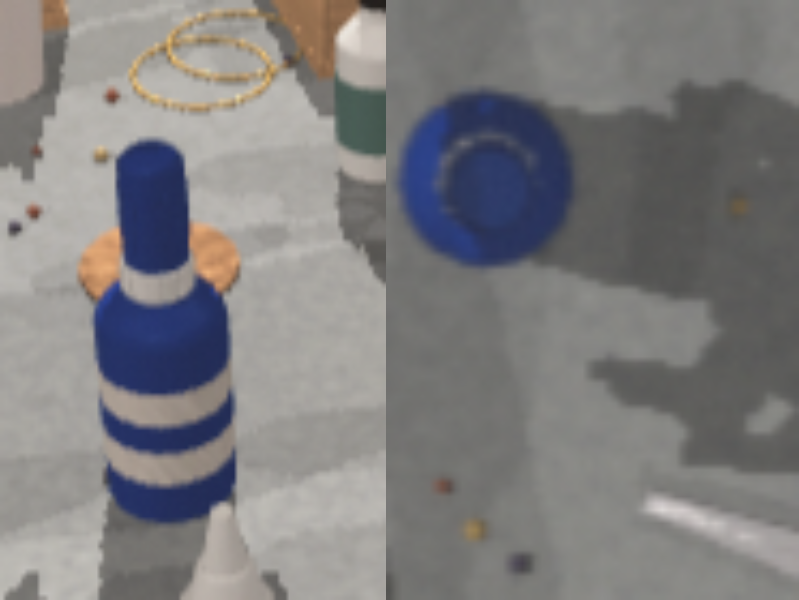

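View pics/c6.png

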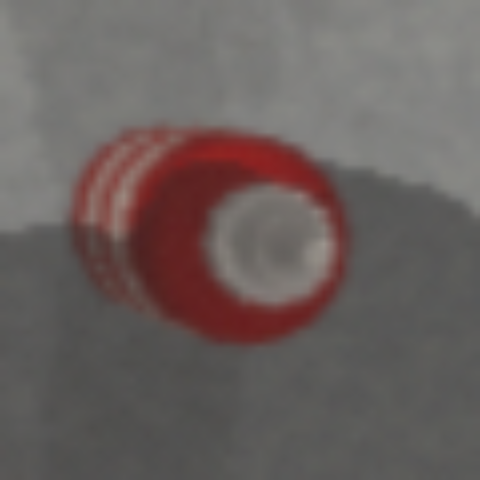

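The blue cap is home, rim on the collar. The red nozzle tip shows at pixel (419.3,255.2). Next I pick the red cap off the coaster.

```bash
python3 - <<'E'
from h import *
T=shot('top');print(plane(T,419.3,255.2,.176))
E
python3 -m crank '{"travel":[[0,-0.1,-5],[0,-0.1,-10],[0,-0.1,-14],[0,-0.1,-19],[0,-0.1,-22.8]],"turn":[[0,0,0],[0,0,0],[0,0,0],[0,0,0],[0,0,0]],"gripper":[0,0,0,0,0]}'
python3 -m crank '{"travel":[[0,0,0],[0,0,0],[0,0,0],[0,0,0],[0,0,0]],"turn":[[0,0,0],[0,0,0],[0,0,0],[0,0,0],[0,0,0]],"gripper":[0.3,0.5,0.6,0.7,0.8]}' 50
python3 -m crank '{"travel":[[0,0,2],[0,0,7],[0,0,12],[0,0,17],[0,0,22]],"turn":[[0,0,0],[0,0,0],[0,0,0],[0,0,0],[0,0,0]],"gripper":[0.8,0.8,0.8,0.8,0.8]}'
```

```text
[ 0.4696424  -0.21524163  0.176     ]
clock: 16.9
position: [0.5222, 0.1844, 0.0203]
tool_rot: [-3.14, 0.001, 1.569]
force: [1.4, -0.3, 0.5]
grip_width: 0.0854
finger_force: 0.0
clock: 17.4
position: [0.5241, 0.1867, 0.0249]
tool_rot: [3.138, -0.001, 1.57]
force: [-2.5, -0.5, 14.3]
grip_width: 0.0284
finger_force: 48.3
clock: 17.9
position: [0.5225, 0.1863, 0.2463]
tool_rot: [3.14, -0.0, 1.571]
force: [0.7, -0.7, 0.2]
grip_width: 0.028
finger_force: 49.7
```

```bash
python3 -m crank '{"travel":[[-0.6,-4,1],[-1.2,-8,2],[-1.8,-12,2],[-2.4,-16,2],[-2.6,-20,2]],"turn":[[0,0,0],[0,0,0],[0,0,0],[0,0,0],[0,0,0]],"gripper":[0.8,0.8,0.8,0.8,0.8]}'
python3 -m crank '{"travel":[[-0.6,-4,0],[-1.2,-8,0],[-1.8,-12,0],[-2.4,-16,0],[-2.7,-20.2,0]],"turn":[[0,0,0],[0,0,0],[0,0,0],[0,0,0],[0,0,0]],"gripper":[0.8,0.8,0.8,0.8,0.8]}'
python3 -m crank '{"travel":[[0,0,-1],[0,0,-2],[0,0,-3],[0,0,-4],[0,0,-4.3]],"turn":[[0,0,0],[0,0,0],[0,0,0],[0,0,0],[0,0,0]],"gripper":[0.8,0.8,0.8,0.8,0.8]}'
python3 - <<'E'
from h import *
S=shot('side')
A=cv2.resize(S['pixels'][210:310,210:340],(780,600),interpolation=cv2.INTER_CUBIC);cv2.imwrite('pics/s7c.png',A[:,:,::-1])
E
```

```text
clock: 18.4
position: [0.4962, -0.0152, 0.2643]
tool_rot: [3.139, 0.001, 1.571]
force: [0.3, 0.8, 0.2]
grip_width: 0.0282
finger_force: 49.7
clock: 18.9
position: [0.4692, -0.2171, 0.2643]
tool_rot: [3.14, 0.001, 1.571]
force: [0.5, 0.9, -1.1]
grip_width: 0.0283
finger_force: 49.7
clock: 19.4
position: [0.4696, -0.2147, 0.2187]
tool_rot: [-3.141, -0.001, 1.572]
force: [-0.0, 0.3, -0.1]
grip_width: 0.0282
finger_force: 49.7
```

View pics/s7c.png

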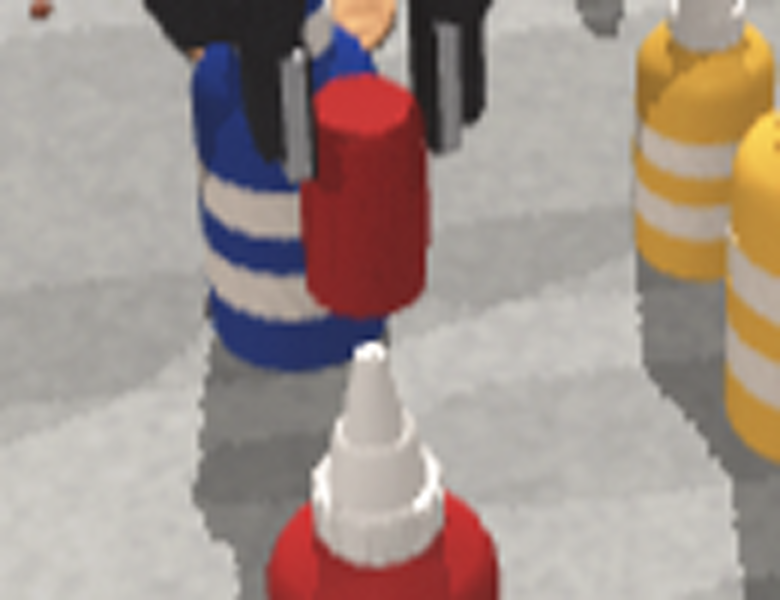

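The red rim centre (365,290) sits above the nozzle tip (370,350) in the crop, so the two are aligned. Lowering and pushing home.

```bash
python3 -m crank '{"travel":[[0,0.1,-1],[0.1,0.1,-2],[0.1,0.1,-3],[0.1,0.1,-3.8],[0.1,0.1,-4.2]],"turn":[[0,0,0],[0,0,0],[0,0,0],[0,0,0],[0,0,0]],"gripper":[0.8,0.8,0.8,0.8,0.8]}'
python3 -m crank '{"travel":[[0,0,-0.3],[0,0,-0.6],[0,0,-0.9],[0,0,-1.1],[0,0,-1.4]],"turn":[[0,0,0],[0,0,0],[0,0,0],[0,0,0],[0,0,0]],"gripper":[0.8,0.8,0.8,0.8,0.8]}' 60
```

```text
clock: 19.95
position: [0.4705, -0.2145, 0.1766]
tool_rot: [-3.141, -0.001, 1.571]
force: [0.0, 0.5, 0.1]
grip_width: 0.0283
finger_force: 49.7
clock: 20.45
position: [0.4709, -0.2147, 0.1637]
tool_rot: [3.141, 0.0, 1.571]
force: [-0.7, -1.0, 1.6]
grip_width: 0.0278
finger_force: 60.8
```

```bash
python3 -m crank '{"travel":[[0,0,-0.2],[0,0,-0.3],[0,0,-0.5],[0,0,-0.6],[0,0,-0.6]],"turn":[[0,0,0],[0,0,0],[0,0,0],[0,0,0],[0,0,0]],"gripper":[0.8,0.8,0.8,0.8,0.8]}'
```

```text
clock: 20.95
position: [0.4708, -0.2146, 0.1576]
tool_rot: [3.142, 0.0, 1.571]
force: [-1.3, -0.9, 1.6]
grip_width: 0.0276
finger_force: 60.9
```

```bash
python3 -m crank '{"travel":[[0,0,-0.1],[0,0,-0.2],[0,0,-0.3],[0,0,-0.4],[0,0,-0.4]],"turn":[[0,0,0],[0,0,0],[0,0,0],[0,0,0],[0,0,0]],"gripper":[0.8,0.8,0.8,0.8,0.8]}'
python3 -m crank '{"travel":[[0,0,0],[0,0,-0.1],[0,0,-0.1],[0,0,-0.2],[0,0,-0.2]],"turn":[[0,0,0],[0,0,0],[0,0,0],[0,0,0],[0,0,0]],"gripper":[0.8,0.8,0.8,0.8,0.8]}'
```

```text
clock: 21.45
position: [0.4718, -0.2152, 0.155]
tool_rot: [3.139, 0.002, 1.57]
force: [-4.2, -1.2, 25.4]
grip_width: 0.0275
finger_force: 63.3
clock: 21.95
position: [0.4727, -0.2158, 0.1547]
tool_rot: [3.137, 0.003, 1.57]
force: [-8.5, -1.6, 53.3]
grip_width: 0.0277
finger_force: 66.6
```

```bash
python3 -m crank '{"travel":[[0,0,0.3],[0,0,0.3],[0,0,0.3],[0,0,0.3],[0,0,0.3]],"turn":[[0,0,0],[0,0,0],[0,0,0],[0,0,0],[0,0,0]],"gripper":[0.5,0.3,0.1,0,0]}'
python3 -m crank '{"travel":[[0,0,2],[0,0,5],[0,0,8],[0,0,10],[0,0,12]],"turn":[[0,0,0],[0,0,0],[0,0,0],[0,0,0],[0,0,0]],"gripper":[0,0,0,0,0]}'
python3 -m crank '{"travel":[[3.5,2.5,0],[7,5,0],[10.5,7.5,0],[14,10,0],[17.1,12.7,0]],"turn":[[0,0,0],[0,0,0],[0,0,0],[0,0,0],[0,0,0]],"gripper":[0,0,0,0,0]}'
python3 - <<'E'
from h import *
T=shot('top');S=shot('side')
A=np.hstack([cv2.resize(S['pixels'][230:370,240:310],(300,600)),cv2.resize(S['pixels'][130:290,290:420],(487,600))])
cv2.imwrite('pics/c8.png',A[:,:,::-1])
E
```

```text
clock: 22.45
position: [0.4707, -0.2145, 0.1544]
tool_rot: [-3.141, -0.0, 1.571]
force: [0.5, -0.2, -0.4]
grip_width: 0.0854
finger_force: 0.0
clock: 22.95
position: [0.4708, -0.2146, 0.2756]
tool_rot: [3.141, 0.0, 1.571]
force: [0.4, -0.3, 0.2]
grip_width: 0.0853
finger_force: 0.0
clock: 23.45
position: [0.6432, -0.0867, 0.2742]
tool_rot: [-3.141, 0.0, 1.57]
force: [0.4, -0.8, 1.0]
grip_width: 0.0852
finger_force: 0.0
```

View pics/c8.png

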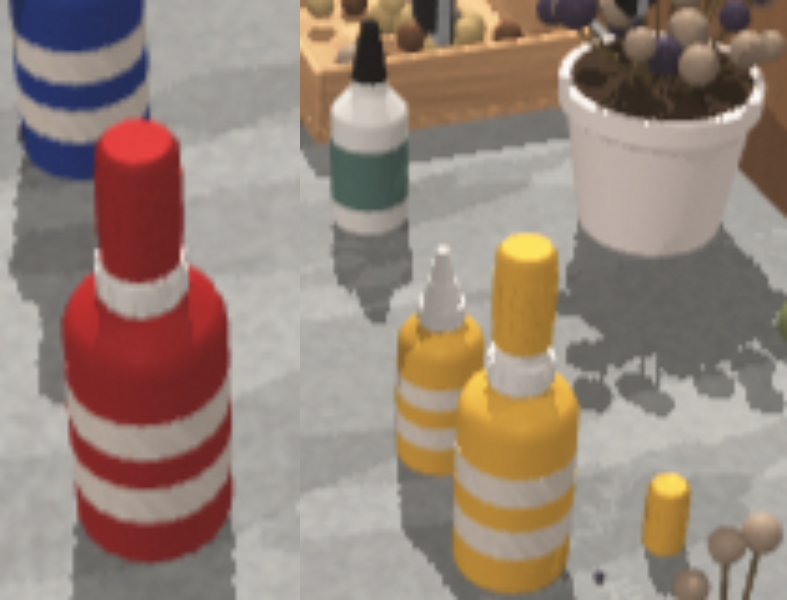

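The red cap is home. The yellow cap is still perched, with a gap above its collar. I'll grip it and push down.

```bash
python3 -m crank '{"travel":[[0,-0.1,-3],[0,-0.1,-6],[0,-0.1,-8],[0,-0.1,-10],[0,-0.1,-11.4]],"turn":[[0,0,0],[0,0,0],[0,0,0],[0,0,0],[0,0,0]],"gripper":[0,0,0,0,0]}'
python3 -m crank '{"travel":[[0,0,0],[0,0,0],[0,0,0],[0,0,0],[0,0,0]],"turn":[[0,0,0],[0,0,0],[0,0,0],[0,0,0],[0,0,0]],"gripper":[0.3,0.5,0.6,0.7,0.8]}' 60
python3 -m crank '{"travel":[[0,0,-0.2],[0,0,-0.4],[0,0,-0.5],[0,0,-0.6],[0,0,-0.7]],"turn":[[0,0,0],[0,0,0],[0,0,0],[0,0,0],[0,0,0]],"gripper":[0.8,0.8,0.8,0.8,0.8]}'
```

```text
clock: 24.05
position: [0.6412, -0.0888, 0.1591]
tool_rot: [-3.14, -0.0, 1.571]
force: [0.7, 0.4, -0.2]
grip_width: 0.0852
finger_force: 0.0
clock: 24.55
position: [0.6422, -0.0887, 0.1614]
tool_rot: [3.14, 0.0, 1.57]
force: [0.8, -0.1, 1.4]
grip_width: 0.0276
finger_force: 58.9
clock: 25.05
position: [0.6423, -0.0886, 0.154]
tool_rot: [3.141, 0.0, 1.571]
force: [0.1, 0.5, 11.2]
grip_width: 0.0279
finger_force: 60.1
```

```bash
python3 -m crank '{"travel":[[0,0,-0.1],[0,0,-0.2],[0,0,-0.2],[0,0,-0.3],[0,0,-0.3]],"turn":[[0,0,0],[0,0,0],[0,0,0],[0,0,0],[0,0,0]],"gripper":[0.8,0.8,0.8,0.8,0.8]}'
```

```text
clock: 25.55
position: [0.6431, -0.0886, 0.1533]
tool_rot: [3.138, 0.001, 1.57]
force: [-5.6, 0.9, 35.9]
grip_width: 0.0285
finger_force: 62.0
```

Stiff stop at 36 N, so the rim is on the collar. Releasing, clearing out and checking.

```bash
python3 -m crank '{"travel":[[0,0,0.2],[0,0,0.2],[0,0,0.2],[0,0,0.2],[0,0,0.2]],"turn":[[0,0,0],[0,0,0],[0,0,0],[0,0,0],[0,0,0]],"gripper":[0.5,0.3,0.1,0,0]}'
python3 -m crank '{"travel":[[0,0,3],[0,0,6],[0,0,9],[0,0,12],[0,0,15]],"turn":[[0,0,0],[0,0,0],[0,0,0],[0,0,0],[0,0,0]],"gripper":[0,0,0,0,0]}'
python3 -m crank '{"travel":[[-4,0,0],[-8,0,0],[-12,0,0],[-12,0,0],[-12,0,0]],"turn":[[0,0,0],[0,0,0],[0,0,0],[0,0,0],[0,0,0]],"gripper":[0,0,0,0,0]}'
python3 - <<'E'
from h import *
S=shot('side')
cv2.imwrite('pics/c9.png',cv2.resize(S['pixels'][120:370,180:430],(600,600))[:,:,::-1])
E
```

```text
clock: 26.05
position: [0.6417, -0.0886, 0.1523]
tool_rot: [-3.141, -0.0, 1.571]
force: [-1.0, 0.2, 0.5]
grip_width: 0.0852
finger_force: 0.0
clock: 26.55
position: [0.6416, -0.0886, 0.3038]
tool_rot: [-3.141, -0.0, 1.571]
force: [-0.6, 0.5, -0.1]
grip_width: 0.0854
finger_force: 0.0
clock: 27.05
position: [0.5217, -0.089, 0.3032]
tool_rot: [3.141, 0.001, 1.57]
force: [0.2, -0.4, 0.4]
grip_width: 0.0855
finger_force: 0.0
```

View pics/c9.png

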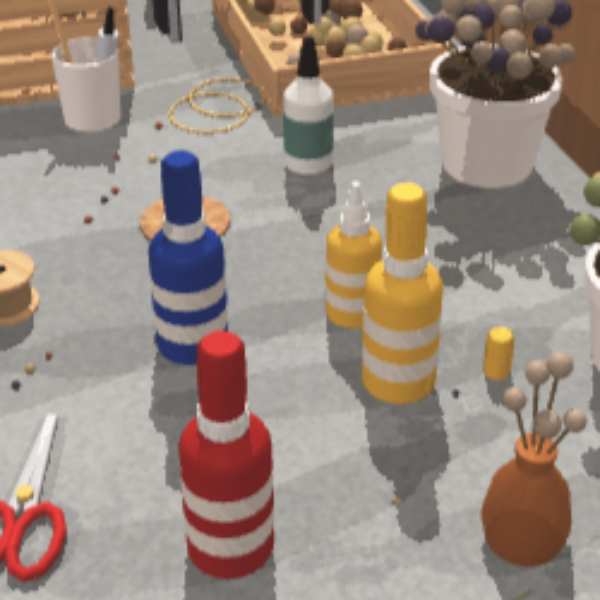

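All three caps look seated on their own colours. I'll check the collar heights numerically before handing in.

```bash
python3 - <<'E'
from h import *
S=shot('side')
h=cv2.cvtColor(S['pixels'],cv2.COLOR_RGB2HSV)
for c,(x,y),u,r in[('blue',(.4925,.0085),256,(180,235)),('red',(.4705,-.215),273,(255,315)),('yellow',(.642,-.0885),349,(193,245))]:
    s=h[r[0]:r[1],u-2:u+3,1].mean(1);w=np.nonzero(s<100)[0]+r[0]
    f=lambda z,rad:round(proj(S,[x-rad*.3,y-rad*.95,z])[1],1)
    print(c,'white rows',w.min(),w.max(),'pred: rim home',f(.134,.015),'perched',f(.144,.015),'collar bottom',f(.118,.0165))
E
```

```text
blue white rows 180 221 pred: rim home 212.9 perched 208.6 collar bottom 220.2
red white rows 255 303 pred: rim home 294.8 perched 290.0 collar bottom 303.0
yellow white rows 193 235 pred: rim home 227.5 perched 223.1 collar bottom 235.0
```

```bash
python3 - <<'E'
from h import *
S=shot('side')
h=cv2.cvtColor(S['pixels'],cv2.COLOR_RGB2HSV)
for u,a,b in[(256,205,224),(273,286,306),(349,219,238)]:
    print(u,a,h[a:b,u-2:u+3,1].mean(1).astype(int))
E
```

```text
256 205 [146 146 144 148 150 150 151 153 102   6  22  21  21  21  21   9  78 164
 164]
273 286 [177 177 177 176 175 177 177 176 178 140  41  21  22  21  21  21  22  38
 107 182]
349 219 [177 176 177 176 175 175 177 176 176 108  45  23  24  23  23  23  52 134
 177]
```

Rim edges at rows 213.5, 295.7 and 228.5 match the fully-home predictions of 212.9, 294.8 and 227.5 (perched would be 4–5 rows higher).

```bash
python3 -c "
from workcell import bot
print(bot.job_done())"
```

```text
the job is handed in; nothing more can be done
None
```

The red, blue and yellow caps are each pushed fully home on the bottle of their own colour, the glue bottle was never touched, and the job is handed in at about 27 s on the robot clock, though the hand-in returned no verdict.

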